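Tip nuts into the indexing table and hold it at the third click

ROBOT

A 6-joint arm with a two-finger parallel gripper is mounted at the origin on a cart in front of the work surface, level with it; the furniture and walls round the work are solid. World frame = base frame: x ahead of the robot, y to its left, z up, the work surface at z = 0. Lengths are in m, angles in rad, forces in N, time in s.
With the tool pointing down it reaches from about 0.35 to 0.925 m from the base axis. Payload 6.4 kg.
Tool frame: the origin (TCP) lies between the finger pads; the fingertips stand 25 mm ahead of it and the grasp point (between the pads) lies 6 mm ahead of it; z points along the fingers, y is the line along which they close (so a half turn about z gives the same grasp; the last joint's range is limited). The gripper opens to 85 mm and grips with 20 to 120 N. Pads are 22 mm wide; open, the fingers measure 114 mm over their backs; the gripper's body (76 mm by 85 mm) begins 54 mm behind the grasp point. The pads swing forward as they close: fully open they stand 13 mm farther back than shut.
Start: joints at [1.134, 0.245, 1.558, -0, 1.339, -0.174], TCP at [0.169, 0.628, 0.256] pointing down, gripper open.
Joint ranges: [-3.13, 3.13], [-1.02, 2.26], [0.13, 2.54], [-0.95, 4.09], [0.21, 2.88], [-2.74, 2.74]. Speed limits (rad/s): [2.57, 2.57, 3.14, 3.14, 3.14, 3.14].

INTERFACE

Orientations are given as a unit quaternion [x, y, z, w].
In Python, from cell import robot, viewer gives the robot as it stands.
- The arm moves only by the tool jog_arm, never from a script. Its argument "increments" is a list that holds one entry, the list of rows, each a list of 5 numbers: the gripper command: -1 is shut, 1 is fully open, values between are in proportion, then the shift along the tool's x, y, z in cm, then the turn about the tool's z in rad. A call has 1 to 8 rows; each row is the pose to reach, as a shift and turn from the pose commanded when the call began, along the tool's axes at that moment; what a row does not reach only later rows make up. A row lasts 1/8 s, in which the tool goes at most 62.5 mm and 10.7 degrees, less where a joint would pass 70% of its speed; a pose out of reach is approached as far as the arm can. A call with a gripper value outside its range is refused whole. The fingers move at their own pace and stop on an object; "force" is the grip in N (left out, the last holds). Time passes only in rows, so rows that repeat a pose let the fingers close. It gives the time, the measured TCP pose, the force, the opening and the grip force at its end, in the units of the state.
- robot.sense(): the state, without advancing time (a new reading comes with each control period).
- viewer.read_camera(name): name is "scene" or "top" or "wrist"; returns a dict with "image" (384x512x3 uint8, red, green, blue), "camera_matrix" (3x3 intrinsics, pixels), "R" (3x3) and "t" (3): a world point X has camera coordinates R X + t; the wrist camera has in their place "tool_from_camera" (4x4, takes a point from camera to tool coordinates, whose origin is the TCP and whose axes are the flange's). Camera axes: x right, y down, z forward; pixel columns grow to the right and rows downward; lengths in m; the calibration is good to about 2 mm. The wrist camera is an equidistant fisheye: a pixel r from the principal point sees the ray r / f radians off the axis. A picture is of the moment at which its call begins: read the wrist's pose just before it. There is no depth.
- robot.finish_job(): hands the job in; it is judged then, once.
Trained networks look in the newest picture that a camera, given by its name, has taken for a name from the list of things; names that differ only in an ending like _2 or _b are one class to them, and where a whole thing is asked for, a point or a joint stands for the part that bears it (a point fixed in the world has none). Each returns a list of dicts, best first, with "p" (0 to 1); they miss things now and then, are a little off and sometimes report something else, mostly with a low value. They report only what shows in the picture. A call takes as long as a camera call. They do not tell look-alikes from the thing itself.
- viewer.recognise(thing, camera): "at" ([column, row] in pixels, amid what is visible of it).
- viewer.silhouettes(thing, camera): "region" (384x512 bool, what is visible of it) and "at" ([column, row] in pixels, amid what is visible of it).
- viewer.mark_of(thing, camera): "at" ([column, row] in pixels: a listed point, or the origin of a listed thing).
The state is a dict: "time_s": time; "joint_pos": joint angles; "joint_vel": joint speeds; "joint_efforts": joint torques, N m; "tcp_pos": TCP position; "ee_rot": TCP orientation; "contact_force": force on the tool from outside, world axes, zero at the start; "wrist_torque": the same for the moment, N m; "grip_width": finger opening in m; "grip_force": force on a finger pad.
Only numpy, scipy, OpenCV 4.12 (cv2) and the standard library are available. Lean on these libraries where they do the work, as an engineer would, in place of code of your own. Each camera call takes 0.05 s, during which the arm holds its last target. There are 200 camera calls.

TASK

Lift the blue handle of the hinged tray so that all three orange nuts slide into the grey pocket of the indexing turntable, without spilling any, and let the tray back down. Then grip the red knob and turn the table clockwise (seen from above), counting the clicks, to its third click stop, without running on to the fourth, and finish there still gripping the knob: do not let go. Leave the white sample jar and the yellow glue stick where they stand.

Things in the scene. Friction and masses are not known exactly. Their poses are not given: they have to be found in the camera images.
- tray_handle (a point): Centre of the blue round bar handle (14 mm diameter, 76 mm long) at the tray's end away from the turntable; it stands free, 43 mm from the tray's end wall, with open air below. Axes of the tray: x along bar and hinge, y from lip to handle, z up from the floor. Pinch it from above, fingers closing along y; the bar turns between the fingers as the tray tips.
- tray_hinge (a point): Point on the tray's hinge axis at the middle of its open lip, 130 mm above the bench; axes of the station: x along the hinge, y level towards the handle, z up. The handle's centre moves on an arc of 200 mm radius about this x axis (tray down: 200 mm along y and 10 mm above this point).
- tray (a joint): Tilt of the tray (rad): 0 level on its rest post, grows as the handle end is lifted, stop at 0.95. Steel tray, 80 mm wide and 147 mm long inside, walls 30 mm, open at the lip; 0.25 kg, no spring: it falls back down if let go. The nuts have all slid off by about 0.9.
- turntable (a joint): Angle of turntable, pocket and knob (rad), growing clockwise from above. Starts at 0 to 0.13, pocket under the tray's lip; free to 0.16, then a spring plunger clicks it into stops at 0.515, 0.865, 1.215 (third), 1.565; end at 1.70. Climbing to a crest (0.34, 0.69, 1.04, 1.39) it resists with 0.1 to 0.2 N m; past it, it pulls forward with up to 0.4 N m until the stop, and stays there if let go.
- knob_grip (a point): Grip point of the red bar knob, on the turntable's upright axis, 172 mm above the bench. The bar is 14 mm wide (x of this point), 52 mm long (y, which points to the pocket) and 42 mm high (top 16 mm above this point), on a black disc 56 mm across whose top is 26 mm below it. At each stop one of four white rim marks on the table meets the red pointer.
- pocket_floor (a point): Centre of the pocket's floor, 54 mm above the bench and 106 mm from the turntable's axis; the grey pocket is open above, 108 x 104 mm inside, walls 58 mm high from this floor, and turns with the table. Axes along the pocket's walls, y away from the knob, z up.
- nut_a: Orange printed hexagon nut, 34 mm across flats, 18 mm thick, 35 g; origin at its centre. Starts flat on the tray, the nearest to the lip.
- nut_b: A second such nut, in the middle of the tray.
- nut_c: A third such nut, the nearest to the handle.
- jar: Bystander: white capped sample jar with a yellow band, 41 mm across, 70 mm high; origin under its centre. To be left alone.
- glue_stick: Bystander: yellow glue stick standing upright, 28 mm across, 95 mm high; origin under its centre. To be left alone.
Mind the look-alikes: they are no part of the job. What is shaped like the nut_c but turquoise is not meant. What is shaped like the nut_a but green is not meant.

How it is judged:
On the way, in this order (a step that is already met when the one before it is completed fails the run):
1. all three nuts lie in the pocket, while the table still stands before its first click (x of nut_a in the frame of pocket_floor between -0.054 and 0.054 m and y of nut_a in the frame of pocket_floor between -0.054 and 0.054 m and z of nut_a in the frame of pocket_floor between 0 and 0.055 m and x of nut_b in the frame of pocket_floor between -0.054 and 0.054 m and y of nut_b in the frame of pocket_floor between -0.054 and 0.054 m and z of nut_b in the frame of pocket_floor between 0 and 0.055 m and x of nut_c in the frame of pocket_floor between -0.054 and 0.054 m and y of nut_c in the frame of pocket_floor between -0.054 and 0.054 m and z of nut_c in the frame of pocket_floor between 0 and 0.055 m and value of joint turntable below 0.3 rad), for 0.2 s.
2. the fingers grip the knob with the table in the second stop's range, on the way to the third (value of joint turntable between 0.69 and 1.04 rad and contact force between the fingers and turntable_c9 above 1 N), for 0.05 s.
At the end, for the whole second after the job is handed in: All three nuts lie in the pocket, the tray is back down (within 0.1 rad), the table rests at the third stop (within 0.1 rad), and the fingers still grip the knob (more than 2 N) (x of nut_a in the frame of pocket_floor between -0.054 and 0.054 m and y of nut_a in the frame of pocket_floor between -0.054 and 0.054 m and z of nut_a in the frame of pocket_floor between 0 and 0.055 m and x of nut_b in the frame of pocket_floor between -0.054 and 0.054 m and y of nut_b in the frame of pocket_floor between -0.054 and 0.054 m and z of nut_b in the frame of pocket_floor between 0 and 0.055 m and x of nut_c in the frame of pocket_floor between -0.054 and 0.054 m and y of nut_c in the frame of pocket_floor between -0.054 and 0.054 m and z of nut_c in the frame of pocket_floor between 0 and 0.055 m and value of joint turntable between 1.115 and 1.315 rad and velocity of joint turntable between -0.05 and 0.05 rad/s and value of joint tray below 0.1 rad and contact force between the fingers and turntable_c9 above 2 N); the arm keeps its last pose, push and grip.
It fails at once if the table ran past the third stop, over the crest to the fourth (value of joint turntable above 1.4 rad).
It fails at once if a nut was spilled (height (world z) of any of nut_a, nut_b, nut_c below 0.045 m).
It fails at once if the jar or the glue stick was disturbed (distance of any of jar, glue_stick from where it was at the start of the episode above 0.02 m or angle between any of jar, glue_stick's own z axis and vertical above 0.3 rad).
It also fails if it takes over 67 s, if anything falls off the work surface, if the arm or the gripper's body presses on something with over 40 N, if the wrist force passes 120 N, or if a joint passes its speed limit or range.

## Working session

There is one attempt and no reset: what is moved stays moved. The work goes in short steps, Python scripts to look and compute and a tool call to move; the robot and the scene stay as the last step left them, time stands still between calls to the robot, and variables do not carry over. Pictures are saved under pics/ and viewed, at most 10 in all, crops included, and the job is handed in when it is done.

Besides the shell and the picture viewer there is one more tool, called after "Request:" as name(argument=value, ...) on one line, values as JSON. jog_arm: Moves the arm, as the interface text tells. Its arguments: {"type":"object","properties":{"increments":{"type":"array","items":{"type":"array","items":{"type":"array","items":{"type":"number"}}}},"force":{"type":"number"}},"required":["increments"]}

```bash
mkdir -p pics; ls
cat > h.py <<'E'
from cell import robot, viewer
import numpy as np, cv2
def ray(c,px):
    K=c["camera_matrix"];R=np.array(c["R"]);t=np.array(c["t"])
    d=R.T@np.linalg.inv(K)@np.array([px[0],px[1],1.]);o=-R.T@t
    return o,d/np.linalg.norm(d)
def atz(c,px,z):
    o,d=ray(c,px);return o+d*(z-o[2])/d[2]
def tri(c1,p1,c2,p2):
    o1,d1=ray(c1,p1);o2,d2=ray(c2,p2)
    s=np.linalg.lstsq(np.stack([d1,-d2],1),o2-o1,rcond=None)[0]
    a=o1+d1*s[0];b=o2+d2*s[1];return (a+b)/2,np.linalg.norm(a-b)
E
python3 - <<'E'
from h import *
np.set_printoptions(precision=4,suppress=True)
C={n:viewer.read_camera(n) for n in("scene","top")}
for n in C: cv2.imwrite(f"pics/{n}.png",C[n]["image"][:,:,::-1])
for n,z in [("tray_handle",.14),("tray_hinge",.13),("knob_grip",.172),("pocket_floor",.054)]:
    r={k:viewer.mark_of(n,k) for k in C}
    for k in C: print(n,k,[(np.round(a["at"],1),round(a["p"],2),atz(C[k],a["at"],z)) for a in r[k][:2]])
    if r["scene"] and r["top"]: print("  tri",tri(C["scene"],r["scene"][0]["at"],C["top"],r["top"][0]["at"]))
for n in("nut_a","jar","glue_stick"):
  for k in C: print(n,k,[(np.round(a["at"],1),round(a["p"],2),atz(C[k],a["at"],.14 if n=="nut_a" else 0)) for a in viewer.mark_of(n,k)[:5]])
print(robot.sense())
E
```

```text
pics
tray_handle scene [(array([242.7, 201.1]), 0.96, array([0.4789, 0.1604, 0.14  ]))]
tray_handle top [(array([256. , 208.2]), 0.96, array([0.4814, 0.1617, 0.14  ]))]
  tri (array([0.4817, 0.1618, 0.1376]), np.float64(0.00029723906459178876))
tray_hinge scene [(array([324.4, 216.6]), 0.56, array([ 0.5206, -0.0307,  0.13  ]))]
tray_hinge top [(array([326.7, 196.8]), 0.92, array([ 0.5216, -0.0247,  0.13  ])), (array([258.1, 207. ]), 0.7, array([0.4865, 0.1564, 0.13  ]))]
  tri (array([ 0.5235, -0.0275,  0.1261]), np.float64(0.0048610332254772634))
knob_grip scene [(array([388.2, 210.7]), 0.66, array([ 0.5509, -0.162 ,  0.172 ]))]
knob_grip top [(array([384.4, 187.6]), 0.82, array([ 0.5434, -0.1675,  0.172 ]))]
  tri (array([ 0.541 , -0.164 ,  0.1803]), np.float64(0.0026354710075078697))
pocket_floor scene [(array([336.5, 237.6]), 0.82, array([ 0.5463, -0.0594,  0.054 ]))]
pocket_floor top [(array([340. , 197.7]), 0.8, array([ 0.5359, -0.0728,  0.054 ]))]
  tri (array([ 0.5308, -0.0665,  0.0708]), np.float64(0.0074961743241920556))
nut_a scene [(array([269. , 284.9]), 0.76, array([ 0.
[... 803 characters left out ...]
 0.5504, -0.0759,  0.    ]))]
glue_stick scene [(array([178.9, 183.3]), 0.73, array([0.6269, 0.4733, 0.    ]))]
glue_stick top [(array([156.4, 166.7]), 0.71, array([0.6183, 0.4659, 0.    ]))]
{'time_s': 0.8, 'joint_pos': array([ 1.1339,  0.2451,  1.5578,  0.    ,  1.3387, -0.1741]), 'joint_vel': array([ 0.0004,  0.001 , -0.0013, -0.0013,  0.0011, -0.001 ]), 'joint_efforts': array([  0.0001, -42.9503, -32.6401,  -0.0001,   0.0006,  -0.    ]), 'tcp_pos': array([0.1689, 0.6277, 0.2563]), 'ee_rot': array([ 0.131 ,  0.9914, -0.    , -0.    ]), 'contact_force': array([0.2878, 0.1012, 0.7123]), 'wrist_torque': array([-0.0106,  0.0211, -0.0028]), 'grip_force': 0.0, 'grip_width': 0.08569507024219078}
```

Run:
```python
import cv2
a=cv2.imread("pics/top.png");b=cv2.imread("pics/scene.png")
cv2.imwrite("pics/crop_top.png",cv2.resize(a[120:280,220:430],None,fx=3.8,fy=3.6,interpolation=cv2.INTER_CUBIC))
```

```text
(no output)
```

View pics/scene.png

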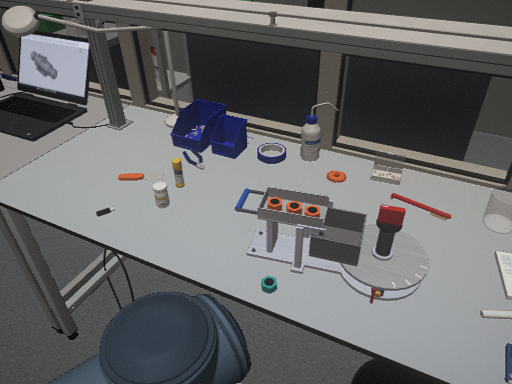

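View pics/crop_top.png

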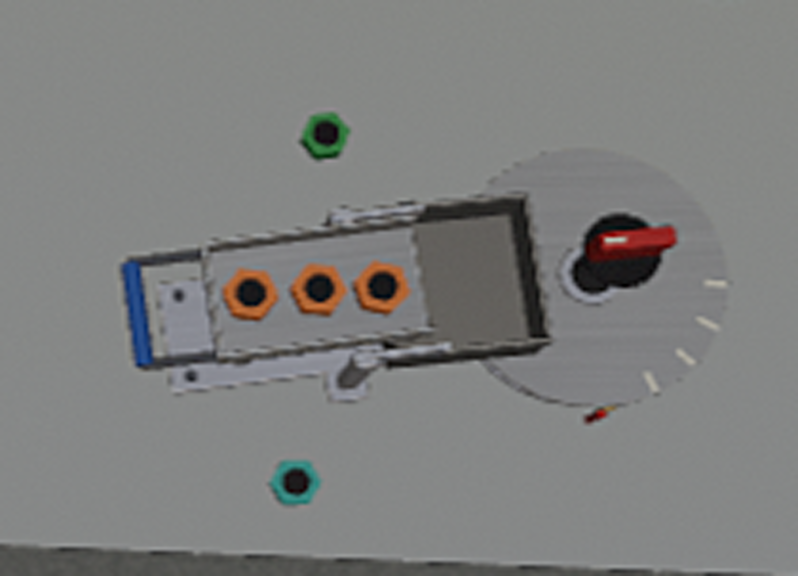

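Run:
```python
from h import *
np.set_printoptions(precision=4,suppress=True)
c=viewer.read_camera("top");s=viewer.read_camera("scene")
P=lambda x,y,z:atz(c,(220+(x+.5)/3.8-.5,120+(y+.5)/3.6-.5),z)
ang=lambda a,b:np.degrees(np.arctan2(b[1]-a[1],b[0]-a[0]))
print("bar",P(130,262,.147),P(145,365,.147),ang(P(145,365,.147),P(130,262,.147)))
print("wall",ang(P(415,215,.16),P(205,243,.16)),ang(P(432,328,.16),P(220,355,.16)))
print("hinge",P(421,273,.13))
print("handle",P(137,313,.14), ang(P(421,273,.13),P(137,313,.14)))
print("knob",P(592,248,.188),P(676,235,.188),ang(P(676,235,.188),P(592,248,.188)))
for k,cc in(("top",c),("scene",s)):
  for n in("knob_grip","tray_handle"):
    r=viewer.silhouettes(n,k)[0]; im=cc["image"].astype(int)
    if n=="knob_grip": m=(im[...,0]>90)&(im[...,1]<60)&(im[...,2]<60)
    else: m=(im[...,2]>90)&(im[...,0]<70)
    yy,xx=np.mgrid[:384,:512]; q=r["at"]; m&=(abs(xx-q[0])<25)&(abs(yy-q[1])<25)
    pts=np.argwhere(m)[:,::-1].astype(np.float32)
    print(n,k,q,r["p"],m.sum(),cv2.minAreaRect(pts))
    if k=="top":
        w=np.array([atz(c,p,.188 if n[0]=="k" else .145)[:2] for p in pts],np.float32); print(cv2.minAreaRect(w), w.mean(0))
for z in (.112,):
  print("pocket corners",[P(x,y,z) for x,y in((525,200),(545,345),(530,345),(515,213))])
```

```text
bar [0.5219 0.169  0.147 ] [0.4467 0.1555 0.147 ] 10.227399384855566
wall 100.56712662603445 100.07789925382453
hinge [ 0.5256 -0.0346  0.13  ]
handle [0.4856 0.1627 0.14  ] 101.44299271311452
knob [ 0.5364 -0.1404  0.188 ] [ 0.5482 -0.1968  0.188 ] 101.77372942021424
knob_grip top [370.0, 196.6] 0.71 71 ((386.0445556640625, 185.945556640625), (5.074689865112305, 16.418113708496094), 84.2894058227539)
((0.5442993640899658, -0.167618066072464), (0.013160073198378086, 0.04265217110514641), 8.177825927734375) [ 0.5444 -0.1696]
tray_handle top [296.5, 202.0] 0.62 0 ((0.0, 0.0), (0.0, 0.0), 0.0)Traceback (most recent call last):
  File "<stdin>", line 20, in <module>
cv2.error: OpenCV(4.12.0) /io/opencv/modules/imgproc/src/convhull.cpp:143: error: (-215:Assertion failed) total >= 0 && (depth == CV_32F || depth == CV_32S) in function 'convexHull'
```

Request:
jog_arm(increments=[[[0.06, -5, -4.3, 0, -0.06], [0.06, -10, -8.6, 0, -0.12], [0.06, -15, -13, 0, -0.18], [0.06, -20, -17.3, 0, -0.24], [0.06, -25, -21.6, 0, -0.3], [0.06, -30, -26, 0, -0.36], [0.06, -35, -30.3, 0, -0.4], [0.06, -39, -33.8, 0, -0.44]]], force=40)

```text
time_s: 2.0
tcp_pos: [0.4496, 0.2115, 0.2567]
ee_rot: [-0.089, 0.996, 0.0, 0.001]
contact_force: [0.9, 0.8, -0.1]
grip_width: 0.0453
grip_force: 0.0
```

```bash
cat >> h.py <<'E'
from scipy.spatial.transform import Rotation as Ro
def wray(px):
    s=robot.sense();w=viewer.read_camera("wrist");K=w["camera_matrix"];T=np.array(w["tool_from_camera"])
    R=Ro.from_quat(s["ee_rot"]).as_matrix();out=[]
    def f(px):
        v=np.array([(px[0]-K[0,2])/K[0,0],(px[1]-K[1,2])/K[1,1]]);r=np.linalg.norm(v)
        d=np.array([*(v/r*np.sin(r)),np.cos(r)]); return s["tcp_pos"]+R@T[:3,3],R@T[:3,:3]@d
    return w,f
def shift(target,yaw=None):
    s=robot.sense();R=Ro.from_quat(s["ee_rot"]).as_matrix()
    cur=np.arctan2(R[1,1],R[0,1]);d=100*R.T@(np.array(target)-s["tcp_pos"])
    print("tcp",s["tcp_pos"].round(4),"yaw",round(np.degrees(cur),1),"t",s["time_s"],"F",s["contact_force"].round(1),"shift cm",d.round(2),"turn",None if yaw is None else round(float(-(((np.radians(yaw)-cur)+np.pi/2)%np.pi-np.pi/2)),3))
E
python3 - <<'E'
from h import *
np.set_printoptions(precision=4,suppress=True)
w,f=wray(0); cv2.imwrite("pics/w1.png",w["image"][:,:,::-1])
for n,z in(("tray_handle",.14),("knob_grip",.172),("tray_hinge",.13)):
  for r in viewer.mark_of(n,"wrist")[:2]:
    o,d=f(r["at"]);print(n,r,o+d*(z-o[2])/d[2])
shift([.4835,.162,.145],100.5)
E
```

```text
tray_handle {'at': [197.5, 221.2], 'p': 0.86} [0.4851 0.1655 0.14  ]
tray_hinge {'at': [30.4, 213.0], 'p': 0.89} [ 0.5223 -0.0324  0.13  ]
tcp [0.4492 0.2125 0.2564] yaw 100.0 t 2.2 F [-0.1  0.5 -0.5] shift cm [-2.51 -5.57 11.13] turn -0.009
```

View pics/w1.png

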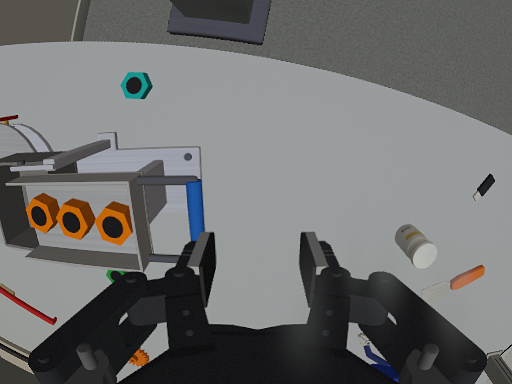

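Request:
jog_arm(increments=[[[0.06, -1.3, -2.8, 0, -0.01], [0.06, -2.6, -5.45, 1, -0.015], [0.06, -2.6, -5.45, 3.5, -0.015], [0.06, -2.6, -5.45, 6, -0.015], [0.06, -2.6, -5.45, 8.5, -0.015], [0.06, -2.6, -5.45, 10.5, -0.015], [0.06, -2.6, -5.45, 11.2, -0.015], [0.06, -2.6, -5.45, 11.2, -0.015]]])

```text
time_s: 3.2
tcp_pos: [0.4835, 0.1651, 0.1443]
ee_rot: [-0.097, 0.995, 0.0, -0.0]
contact_force: [0.2, 0.9, -0.2]
grip_width: 0.0451
grip_force: 0.0
```

Request:
jog_arm(increments=[[[-1, 0, 0, 0, 0], [-1, 0, 0, 0, 0], [-1, 0, 0, 0, 0], [-1, 0, 0, 0, 0]]], force=40)

```text
time_s: 3.7
tcp_pos: [0.4846, 0.164, 0.1454]
ee_rot: [-0.096, 0.995, -0.0, 0.001]
contact_force: [-1.1, -3.2, 5.1]
grip_width: 0.0125
grip_force: 39.2
```

Run:
```python
from h import *
np.set_printoptions(precision=4,suppress=True)
s=robot.sense();print(s["grip_width"],s["grip_force"]);shift([.4845,.1635,.145],101)
th0=0.05
for th in np.r_[0:.96:.05]: print(round(th,2),"y",round(20*(np.cos(th+th0)-np.cos(th0)),2),"z",round(-20*(np.sin(th+th0)-np.sin(th0)),2))
```

```text
0.012508732531201905 39.18906569480896
tcp [0.4846 0.164  0.1454] yaw 101.0 t 3.7 F [-1.1 -3.2  5.1] shift cm [ 0.02 -0.04  0.04] turn -0.0
0.0 y 0.0 z -0.0
0.05 y -0.07 z -1.0
0.1 y -0.2 z -1.99
0.15 y -0.37 z -2.97
0.2 y -0.6 z -3.95
0.25 y -0.87 z -4.91
0.3 y -1.19 z -5.86
0.35 y -1.55 z -6.79
0.4 y -1.97 z -7.7
0.45 y -2.42 z -8.59
0.5 y -2.92 z -9.45
0.55 y -3.47 z -10.29
0.6 y -4.05 z -11.1
0.65 y -4.68 z -11.88
0.7 y -5.34 z -12.63
0.75 y -6.04 z -13.35
0.8 y -6.78 z -14.03
0.85 y -7.54 z -14.67
0.9 y -8.34 z -15.27
0.95 y -9.17 z -15.83
```

Request:
jog_arm(increments=[[[-1, 0, -0.07, -1, 0], [-1, 0, -0.2, -2, 0], [-1, 0, -0.37, -2.97, 0], [-1, 0, -0.6, -3.95, 0], [-1, 0, -0.73, -4.43, 0], [-1, 0, -0.87, -4.91, 0]]])

```text
time_s: 4.45
tcp_pos: [0.4859, 0.1561, 0.1937]
ee_rot: [-0.096, 0.995, 0.001, 0.001]
contact_force: [4.7, 0.8, -2.5]
grip_width: 0.0126
grip_force: 38.9
```

Run:
```python
from h import *
s=robot.sense();print(s["grip_width"],s["grip_force"]);shift([.4846+.19*.0087,.164-.98*.0087,.1454+.0491],101)
c=viewer.read_camera("scene")["image"];cv2.imwrite("pics/s2.png",cv2.resize(c[150:310,210:440,::-1],None,fx=3,fy=3))
```

```text
0.01264458752510704 38.92872512340546
tcp [0.4859 0.1561 0.1937] yaw 101.0 t 4.45 F [ 4.7  0.8 -2.5] shift cm [-0.03 -0.06 -0.08] turn -0.0
```

View pics/s2.png

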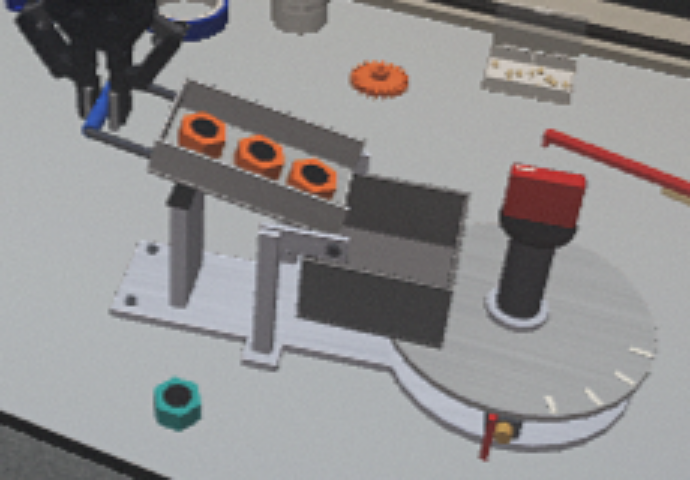

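Request:
jog_arm(increments=[[[-1, 0, -0.16, -0.48, 0], [-1, 0, -0.32, -0.95, 0], [-1, 0, -0.5, -1.42, 0], [-1, 0, -0.68, -1.88, 0], [-1, 0, -0.89, -2.34, 0], [-1, 0, -1.1, -2.79, 0], [-1, 0, -1.32, -3.24, 0], [-1, 0, -1.55, -3.68, 0]]])

```text
time_s: 5.5
tcp_pos: [0.4884, 0.1419, 0.2305]
ee_rot: [-0.096, 0.995, 0.002, 0.0]
contact_force: [4.5, 3.8, -0.7]
grip_width: 0.0125
grip_force: 38.9
```

Request:
jog_arm(increments=[[[-1, 0, -0.25, -0.43, 0], [-1, 0, -0.5, -0.86, 0], [-1, 0, -0.77, -1.28, 0], [-1, 0, -1.05, -1.7, 0], [-1, 0, -1.34, -2.11, 0], [-1, 0, -1.63, -2.51, 0], [-1, 0, -1.94, -2.9, 0], [-1, 0, -2.26, -3.29, 0]]])

```text
time_s: 6.5
tcp_pos: [0.4923, 0.121, 0.2641]
ee_rot: [-0.096, 0.995, 0.004, -0.0]
contact_force: [-0.6, 9.9, 3.4]
grip_width: 0.0129
grip_force: 38.9
```

Run:
```python
from h import *
s=robot.sense();print(s["grip_width"],s["grip_force"]);shift([.4846+.19*.0468,.164-.98*.0468,.1454+.1188],101)
c=viewer.read_camera("scene")["image"];cv2.imwrite("pics/s3.png",cv2.resize(c[150:310,210:440,::-1],None,fx=3,fy=3))
```

```text
0.01293693213270619 38.88121783733368
tcp [0.4923 0.121  0.2641] yaw 101.1 t 6.5 F [-0.6  9.9  3.4] shift cm [-0.06 -0.31 -0.01] turn 0.001
```

View pics/s3.png

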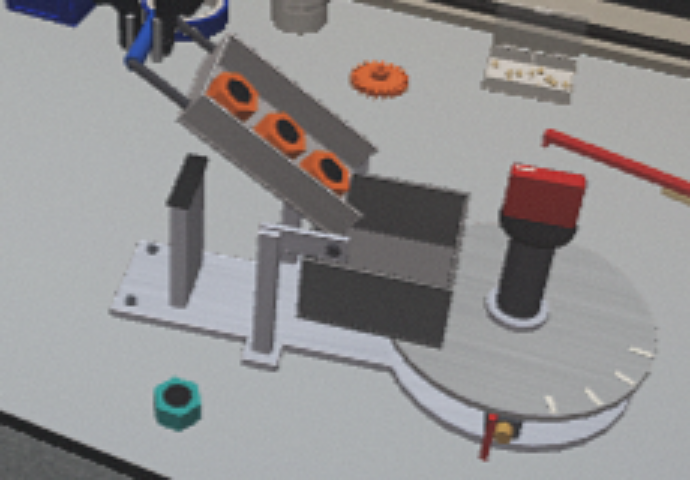

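Request:
jog_arm(increments=[[[-1, 0, -0.16, -0.19, 0], [-1, 0, -0.33, -0.38, 0], [-1, 0, -0.5, -0.57, 0], [-1, 0, -0.66, -0.75, 0], [-1, 0, -0.83, -0.93, 0], [-1, 0, -1.01, -1.11, 0], [-1, 0, -1.18, -1.29, 0], [-1, 0, -1.36, -1.47, 0]]])

```text
time_s: 7.55
tcp_pos: [0.4947, 0.1082, 0.2795]
ee_rot: [-0.097, 0.995, 0.004, -0.0]
contact_force: [-3.8, 11.7, 8.0]
grip_width: 0.0127
grip_force: 38.9
```

Request:
jog_arm(increments=[[[-1, 0, -0.19, -0.17, 0], [-1, 0, -0.37, -0.34, 0], [-1, 0, -0.55, -0.51, 0], [-1, 0, -0.74, -0.68, 0], [-1, 0, -0.93, -0.84, 0], [-1, 0, -1.12, -1.0, 0], [-1, 0, -1.31, -1.16, 0], [-1, 0, -1.5, -1.32, 0]]])

```text
time_s: 8.55
tcp_pos: [0.4973, 0.0939, 0.2936]
ee_rot: [-0.097, 0.995, 0.004, -0.0]
contact_force: [-7.8, 12.3, 12.4]
grip_width: 0.0127
grip_force: 38.9
```

Run:
```python
from h import *
s=robot.sense();print(s["grip_width"],s["grip_force"]);shift([.4846+.19*.0754,.164-.98*.0754,.1454+.1467],101)
c=viewer.read_camera("scene")["image"];cv2.imwrite("pics/s4.png",cv2.resize(c[150:310,210:440,::-1],None,fx=3,fy=3))
```

```text
0.012662852377862239 38.88716518878937
tcp [0.4973 0.0939 0.2936] yaw 101.1 t 8.55 F [-7.8 12.3 12.4] shift cm [-0.09 -0.4   0.15] turn 0.002
```

View pics/s4.png

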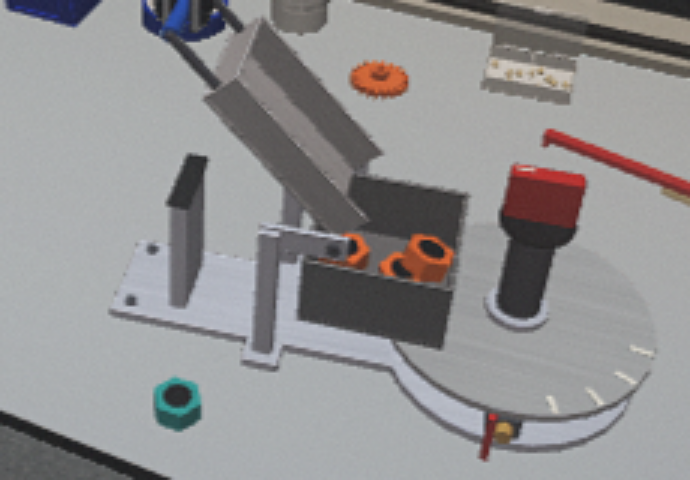

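Request:
jog_arm(increments=[[[-1, 0, 0.76, 0.64, 0], [-1, 0, 1.5, 1.32, 0], [-1, 0, 2.2, 2.04, 0], [-1, 0, 2.86, 2.79, 0], [-1, 0, 3.49, 3.57, 0], [-1, 0, 4.07, 4.38, 0], [-1, 0, 4.62, 5.22, 0], [-1, 0, 5.12, 6.08, 0]]])

```text
time_s: 9.6
tcp_pos: [0.4885, 0.1418, 0.231]
ee_rot: [-0.096, 0.995, 0.001, 0.001]
contact_force: [1.1, 3.2, 2.1]
grip_width: 0.0125
grip_force: 40.1
```

Request:
jog_arm(increments=[[[-1, 0, 0.45, 0.89, 0], [-1, 0, 0.87, 1.8, 0], [-1, 0, 1.23, 2.73, 0], [-1, 0, 1.55, 3.68, 0], [-1, 0, 1.82, 4.64, 0], [-1, 0, 2.05, 5.62, 0], [-1, 0, 2.22, 6.6, 0], [-1, 0, 2.33, 7.4, 0]]])

```text
time_s: 10.6
tcp_pos: [0.4846, 0.1631, 0.1558]
ee_rot: [-0.096, 0.995, -0.001, 0.001]
contact_force: [5.0, 0.8, 0.7]
grip_width: 0.0125
grip_force: 42.3
```

Run:
```python
from h import *
shift([.4846,.164,.1454],101)
```

```text
tcp [0.4846 0.1631 0.1558] yaw 101.0 t 10.6 F [5.  0.8 0.7] shift cm [-0.01  0.09  1.04] turn 0.0
```

Lower the rest, open moderately, rise straight up.

Request:
jog_arm(increments=[[[-1, 0, 0.07, 0.6, 0], [-1, 0, 0.09, 1.1, 0], [-1, 0, 0.09, 1.1, 0], [0.0, 0, 0.09, 1.1, 0], [0.0, 0, 0.09, 1.1, 0], [0.0, 0, 0.09, 1.1, 0], [0.0, 0, 0.09, -0.5, 0], [0.0, 0, 0.09, -3, 0]]])

```text
time_s: 11.6
tcp_pos: [0.4834, 0.1642, 0.1867]
ee_rot: [-0.096, 0.995, -0.0, -0.001]
contact_force: [0.9, 0.2, -0.3]
grip_width: 0.0426
grip_force: 0.0
```

Request:
jog_arm(increments=[[[0.0, 0, 0, -4, 0.1], [0.0, 0, 0, -8, 0.2], [0.0, 0, 0, -12, 0.3], [0.0, 0, 0, -12, 0.3]]])

```text
time_s: 12.1
tcp_pos: [0.4856, 0.1645, 0.3115]
ee_rot: [0.054, 0.999, 0.001, 0.004]
contact_force: [0.1, 0.0, -0.7]
grip_width: 0.0428
grip_force: 0.0
```

Run:
```python
from h import *
np.set_printoptions(precision=4,suppress=True)
c=viewer.read_camera("top");s=viewer.read_camera("scene")
r={k:viewer.mark_of("knob_grip",k) for k in("top","scene")}
print(r, tri(c,r["top"][0]["at"],s,r["scene"][0]["at"]))
print(robot.sense()["grip_width"]);shift([.543,-.168,.26],10.5)
a=c["image"][120:280,220:430,::-1];b=s["image"][150:310,210:420,::-1]
cv2.imwrite("pics/s5.png",cv2.resize(np.vstack([a,b]),None,fx=1.85,fy=1.85,interpolation=cv2.INTER_CUBIC))
```

```text
{'top': [{'at': [384.7, 187.6], 'p': 0.87}], 'scene': [{'at': [391.6, 212.7], 'p': 0.79}]} (array([ 0.5435, -0.1691,  0.1742]), np.float64(0.00274930342315759))
0.04266700217186917
tcp [0.4832 0.1642 0.3049] yaw 83.8 t 12.3 F [-0.7 -0.1 -0.5] shift cm [ -9.52 -32.38   4.49] turn 1.28
```

View pics/s5.png

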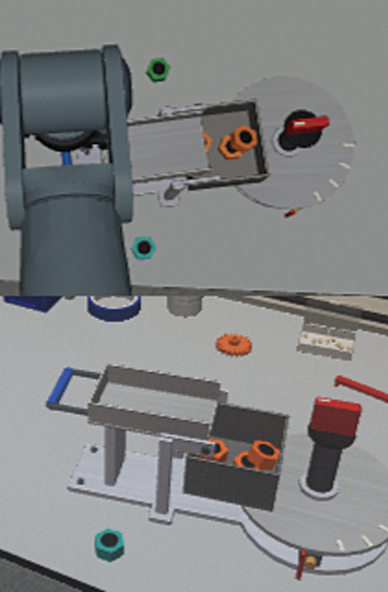

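Request:
jog_arm(increments=[[[0.0, -1.2, -4.1, 0, 0.16], [0.0, -2.4, -8.2, 0, 0.32], [0.0, -3.6, -12.3, 0, 0.48], [0.0, -4.8, -16.4, 0, 0.64], [0.0, -6, -20.5, 0, 0.8], [0.0, -7.2, -24.6, 0, 0.96], [0.0, -8.5, -28.6, 0, 1.12], [0.0, -9.5, -32.4, 1, 1.28]]])

```text
time_s: 13.3
tcp_pos: [0.5434, -0.1694, 0.2953]
ee_rot: [0.642, 0.767, -0.0, -0.001]
contact_force: [0.2, 0.5, 0.0]
grip_width: 0.0427
grip_force: 0.0
```

Run:
```python
from h import *
np.set_printoptions(precision=4,suppress=True)
w,f=wray(0)
cv2.imwrite("pics/w2.png",w["image"][:,:,::-1])
for r in viewer.mark_of("knob_grip","wrist")[:2]:
    o,d=f(r["at"]);print(r,o+d*(.172-o[2])/d[2])
im=w["image"].astype(int);m=(im[...,0]>90)&(im[...,1]<60)&(im[...,2]<60)
n,l,st,ce=cv2.connectedComponentsWithStats(m.astype(np.uint8));k=1+st[1:,4].argmax()
print(st[k]);p=np.argwhere(l==k)[:,::-1]
W=[]
for q in p:
    o,d=f(q);W.append((o+d*(.188-o[2])/d[2])[:2])
print(cv2.minAreaRect(np.array(W,np.float32)))
shift([.5435,-.169,.178],10.5)
```

```text
{'at': [257.3, 190.3], 'p': 0.62} [ 0.5438 -0.1688  0.172 ]
[252 158  18  68 934]
((0.5457309484481812, -0.16539731621742249), (0.013348533771932125, 0.056199073791503906), 9.8024320602417)
tcp [ 0.5425 -0.1706  0.2931] yaw 10.2 t 13.4 F [ 0.5  0.1 -0.5] shift cm [ 0.11  0.18 11.51] turn -0.005
```

View pics/w2.png

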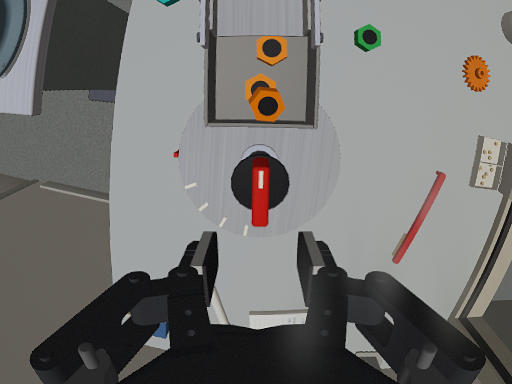

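Request:
jog_arm(increments=[[[0.0, 0.1, 0.2, 3, 0], [0.0, 0.1, 0.2, 6, 0], [0.0, 0.1, 0.2, 9, 0], [0.0, 0.1, 0.2, 11.3, 0], [0.0, 0.1, 0.2, 11.3, 0], [-1, 0.1, 0.2, 11.3, 0], [-1, 0.1, 0.2, 11.3, 0], [-1, 0.1, 0.2, 11.3, 0]]], force=60)

```text
time_s: 14.4
tcp_pos: [0.5453, -0.1669, 0.1847]
ee_rot: [0.639, 0.769, -0.0, 0.0]
contact_force: [-4.3, 0.7, 7.0]
grip_width: 0.0133
grip_force: 60.4
```

Request:
jog_arm(increments=[[[-1, 0, 0, 0, 0], [-1, 0, 0, 0, 0]]])

```text
time_s: 14.65
tcp_pos: [0.5453, -0.1669, 0.1847]
ee_rot: [0.64, 0.769, -0.0, 0.0]
contact_force: [-5.6, 0.7, 5.8]
grip_width: 0.013
grip_force: 60.4
```

```bash
cat > w.py <<'E'
from h import *
import sys
s=robot.sense();print(s["grip_width"],s["grip_force"],s["wrist_torque"].round(2),s["joint_pos"].round(2));shift([.544,-.1685,.18],10)
E
python3 w.py
```

```text
0.013007028771927538 60.369688868522644 [0.18 0.74 0.01] [-0.5   0.14  1.82 -0.    1.18 -0.68]
tcp [ 0.5453 -0.1669  0.1847] yaw 10.5 t 14.65 F [-5.6  0.7  5.8] shift cm [-0.13 -0.16  0.47] turn 0.009
```

Request:
jog_arm(increments=[[[-1, 0, 0, 0, 0.06], [-1, 0, 0, 0, 0.12], [-1, 0, 0, 0, 0.18], [-1, 0, 0, 0, 0.24], [-1, 0, 0, 0, 0.3], [-1, 0, 0, 0, 0.36], [-1, 0, 0, 0, 0.42], [-1, 0, 0, 0, 0.48]]])

```text
time_s: 15.65
tcp_pos: [0.5469, -0.167, 0.1847]
ee_rot: [0.804, 0.595, 0.001, 0.002]
contact_force: [4.3, 0.1, 0.8]
grip_width: 0.0128
grip_force: 59.4
```

Request:
jog_arm(increments=[[[-1, 0, 0, 0, 0]]])

```text
time_s: 15.78
tcp_pos: [0.5469, -0.167, 0.1847]
ee_rot: [0.804, 0.595, 0.002, 0.002]
contact_force: [6.1, 1.5, 1.6]
grip_width: 0.0129
grip_force: 59.6
```

```bash
cat >> w.py <<'E'
w,f=wray(0);n=sys.argv[1]
cv2.imwrite(f"pics/t{n}.png",w["image"][:,:,::-1])
c=viewer.read_camera("top")
cv2.imwrite(f"pics/tt{n}.png",c["image"][:,:,::-1])
E
python3 w.py 1
python3 - <<'E'
import cv2,numpy as np
a=cv2.imread("pics/t1.png")
cv2.imwrite("pics/v1.png",a[:300,60:460])
E
```

```text
0.01292923968203319 59.62876081466675 [ 0.02 -0.48  0.12] [-0.5   0.14  1.82  0.    1.18 -0.2 ]
tcp [ 0.5469 -0.167   0.1847] yaw -17.0 t 15.775 F [6.1 1.5 1.6] shift cm [-0.23 -0.23  0.47] turn -0.471
```

View pics/v1.png

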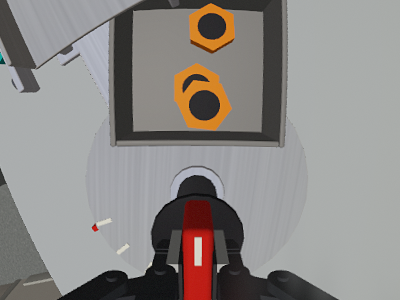

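Request:
jog_arm(increments=[[[-1, 0, 0, 0, 0.05], [-1, 0, 0, 0, 0.1], [-1, 0, 0, 0, 0.15], [-1, 0, 0, 0, 0.2], [-1, 0, 0, 0, 0.25], [-1, 0, 0, 0, 0.3], [-1, 0, 0, 0, 0.35], [-1, 0, 0, 0, 0.35]]])

```text
time_s: 16.88
tcp_pos: [0.5479, -0.1676, 0.1847]
ee_rot: [0.895, 0.446, 0.003, 0.003]
contact_force: [12.2, -1.6, -0.9]
grip_width: 0.0129
grip_force: 59.3
```

```bash
python3 w.py 2
```

```text
0.012939532621784433 59.273967146873474 [-0.21 -1.26  0.07] [-0.5   0.14  1.82  0.    1.18  0.15]
tcp [ 0.5479 -0.1676  0.1847] yaw -37.0 t 16.875 F [12.2 -1.6 -0.9] shift cm [-0.31 -0.26  0.47] turn -0.821
```

Request:
jog_arm(increments=[[[-1, 0, 0, 0, 0.05], [-1, 0, 0, 0, 0.1], [-1, 0, 0, 0, 0.15], [-1, 0, 0, 0, 0.2], [-1, 0, 0, 0, 0.25], [-1, 0, 0, 0, 0.3], [-1, 0, 0, 0, 0.35], [-1, 0, 0, 0, 0.35]]])

```text
time_s: 17.98
tcp_pos: [0.5487, -0.1685, 0.1847]
ee_rot: [0.959, 0.283, 0.004, 0.004]
contact_force: [16.8, -5.7, -6.6]
grip_width: 0.0127
grip_force: 58.9
```

```bash
python3 w.py 3
python3 - <<'E'
from h import *
w=viewer.read_camera("wrist")["image"][:300,60:460,::-1];c=viewer.read_camera("top")["image"][120:260,300:450,::-1]
c=cv2.resize(c,None,fx=300/140,fy=300/140)
s=viewer.read_camera("scene")["image"][150:320,250:450,::-1]
a=np.hstack([w,c]);s=cv2.resize(s,None,fx=1.75,fy=1.75);b=np.zeros((s.shape[0],a.shape[1],3),np.uint8);b[:,:s.shape[1]]=s
cv2.imwrite("pics/v3.png",np.vstack([a,b]))
E
```

```text
0.012655754297294071 58.85291576385498 [-0.64 -1.73  0.09] [-0.5   0.14  1.82  0.    1.17  0.5 ]
tcp [ 0.5487 -0.1685  0.1847] yaw -57.1 t 17.975 F [16.8 -5.7 -6.6] shift cm [-0.4  -0.26  0.47] turn -1.171
```

View pics/v3.png

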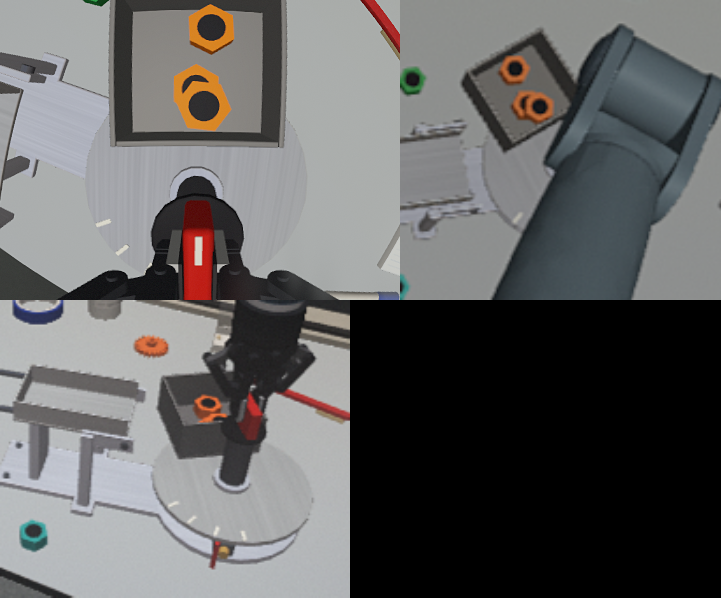

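Request:
jog_arm(increments=[[[-1, 0, 0, 0, 0], [-1, 0, 0, 0, 0], [-1, 0, 0, 0, 0], [-1, 0, 0, 0, 0]]])

```text
time_s: 18.73
tcp_pos: [0.5487, -0.1684, 0.1847]
ee_rot: [0.959, 0.283, 0.004, 0.004]
contact_force: [16.1, -5.1, -5.6]
grip_width: 0.0133
grip_force: 58.9
```

Run:
```python
from cell import robot
print(robot.finish_job())
```

```text
the job is handed in; nothing more can be done
None
```

I handed the job in at about 19 s, and the hand-in returned no verdict: all three nuts are in the pocket, the tray is down, the third rim mark is at the pointer with the knob still gripped at about 59 N, and the arm stayed clear of the jar and glue stick.

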